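Shut up the tackle box

ROBOT

A 7-joint arm with a two-finger parallel gripper is mounted at the origin on the work surface. World frame = base frame: x ahead of the robot, y to its left, z up, the work surface at z = 0. Lengths are in mm, angles in rad, forces in N, time in s.
With the tool pointing down it reaches from about 400 to 850 mm from the base axis. Payload 10.4 kg.
Tool frame: the origin (TCP) lies midway between the tips of the shut fingers; the grasp point (between the pads) lies 19 mm behind it (hold_point_z is the distance from the TCP to the grasp point, in mm); z points along the fingers, y is the direction in which the jaws open and shut (so a half turn about z gives the same grasp; the last joint's range is limited). The gripper opens to 87 mm and grips with 3 to 60 N. Pads are 19 mm wide; open, the fingers measure 117 mm over their backs; the gripper's body (75 mm by 190 mm) begins 51 mm behind the grasp point.
Start: joints at [1.324, 0.332, -0.065, 1.46, 0.022, 1.35, -0.088], TCP at [138.731, -609.431, 222.576] pointing down, gripper open.
Joint ranges: [-2.6, 2.6], [-0.5, 2.12], [-1.47, 1.34], [0.16, 2.42], [-1.27, 4.41], [0.06, 2.06], [-2.6, 2.6]. Speed limits (rad/s): [2.22, 2.22, 2.79, 2.79, 3.14, 3.14, 3.14].

INTERFACE

Orientations are given as a rotation vector (axis times angle).
In Python, from cell import get_state, snapshot, job_done, spot_in, tip_of, hold_point_z gives the robot as it stands. The module is installed in compiled form; this text tells all that it offers.
- The arm moves only by the tool jog_arm, never from a script. Its argument "series" is one flat list of numbers, 7 for each row, row after row: the shift along the tool's x, y, z in units of 0.1 m (1.0 is 0.1 m), then the turn, a rotation vector about the tool's x, y, z in units of 0.12 rad (1.0 is 0.12 rad), then the closure, from -1 (fully open) to 1 (shut). In form: [x, y, z, wx, wy, wz, gripper, x, y, z, wx, wy, wz, gripper, ...]. A call has 1 to 10 rows; each row shifts and turns the commanded pose from where the row before left it, along the tool's axes as they then stand; what a row does not reach is not made up. A row lasts 1/12 s, in which the tool goes at most 41.7 mm and 7.16 degrees, less where a joint would pass 70% of its speed; a pose out of reach is approached as far as the arm can. A call with a number of a shift or a turn outside -1 to 1 is refused whole. A call with a gripper value outside its range is refused whole. The fingers move at their own pace and stop on an object; "grip_force" is the grip in N (left out, the last holds). Time passes only in rows, so rows that do not move let the fingers close. It gives the time, the measured TCP pose, the force and the opening at its end, in the units of the state.
- get_state(): the state, without advancing time (a new reading comes with each control period).
- snapshot(name): name is "side" or "top"; returns a dict with "img" (384x512x3 uint8, blue, green, red), "z_map" (384x512 float32, mm along the optical axis (not along the pixel's ray), 0 where there is no reading), "intrinsics" (3x3 intrinsics, pixels), "T" (4x4, takes a point from camera to world coordinates). Camera axes: x right, y up, looking along -z (the intrinsics and any distortion apply to the point x, -y, -z); pixel columns grow to the right and rows downward; lengths in mm; the calibration is good to about 2 mm. A picture is of the moment at which its call begins.
- job_done(): hands the job in, once; it reports no verdict.
Trained networks look in a picture, given as the dict that the camera call returned (one of the last four; its "shot" number tells which), for a name from the list of things; names that differ only in an ending like _2 or _b are one class to them, and where a whole thing is asked for, a point or a joint stands for the part that bears it (a point fixed in the world has none). Each returns a list of dicts, best first, with "score" (0 to 1); they miss things now and then, are a little off and sometimes report something else, mostly with a low value. They report only what shows in the picture. A call takes as long as a camera call.
- spot_in(thing, picture): "centre" ([x, y, z] in mm, in world coordinates, good to about 4 mm: the middle of the surface that is visible of it).
- tip_of(thing, picture): "centre" ([x, y, z] in mm, in world coordinates, good to about 4 mm: a listed point, or the origin of a listed thing).
The state is a dict: "clock": time; "joints": joint angles; "dq": joint speeds; "effort": joint torques, N m; "position": TCP position; "tcp_rot": TCP orientation; "ft_force": force on the tool from outside, world axes, zero at the start; "torque": the same for the moment, N m; "grip_width": finger opening in mm.
Only numpy, scipy, OpenCV 4.12 (cv2) and the standard library are available. Lean on these libraries where they do the work, as an engineer would, in place of code of your own. Each camera call takes 0.05 s, during which the arm holds its last target.

TASK

Close up the open tackle box: first push the upright metal flap down flat over its compartment, and only then push the lid over and fully shut on top of it. It takes only pushes with the fingertips: nothing is picked up, and everything in and around the box stays where it is.

Things in the scene. Friction and masses are not known exactly. Their poses are not given: they have to be found in the camera images.
- tackle_box: Grey tackle box, fixed, 160 (x) x 300 (y); front and side walls 70 mm high, back wall 88. Origin: centre of its underside; its x axis points from the front (robot's side) to the back, where the lid is hinged, y to its left side, where the flap is hinged, z up. A low wall parts the left compartment (which the flap covers) from the right one. Yaw up to 0.52 rad either way.
- lid (a joint): Grey lid hinged on the box's back wall. 0 = shut (level), 1.57 = upright; starts open, leaning slightly back. Stiff hinge: stays where it is left, never falls; takes 1 to 5 N at 120 mm from the hinge. Plate 160 (hinge to free edge) x 300 x 8 thick, its outer face 8 mm outside the hinge line; 98 mm above the table when shut. 18 mm skirt on the inner side; a hasp at mid-edge sticks out 6 mm.
- lid_hinge (a point): Middle of the lid's hinge line, 80 mm behind the box's centre, 90 mm above the table.
- lid_edge (a point): Middle of the lid's free edge, on its outer face (160 mm from the hinge line).
- flap (a joint): Plain aluminium flap hinged on the box's left side wall. 0 = folded flat over the left compartment, 1.57 = upright; starts about upright. Folding swings its free edge to box -y. Stays where it is left; takes 1 to 2 N at 90 mm from the hinge. Plate 120 (along the hinge) x 130 (hinge to free edge) x 5 thick, outer face 5 mm outside the hinge line; its top 75 mm above the table when flat.
- flap_hinge (a point): Middle of the flap's hinge line: 140 mm left of and 5 mm in front of the box's centre, 70 mm above the table.
- flap_edge (a point): Middle of the flap's free edge, on its outer face (130 mm from the hinge line).
- spool: The blue line spool standing in the box's right-hand compartment, loose, not to be moved; 48 mm across, 50 high. Origin: centre of its underside.
- lure_tin: The flat tin lying in the compartment under the flap, loose, not to be moved; 60 x 90 x 22 mm. Origin: centre of its underside.
- jar: The glass jar, loose, not to be moved; 60 mm across, 85 high, stands on the table to the right of the box. Origin: centre of its underside.
- mug: The mug, loose, not to be moved; 76 mm across, 90 high, white, on the table to the right of the box. Origin: centre of its underside.
- knife: The closed pocket knife, loose, not to be moved; 122 x 24 x 18 mm, lying on the table just behind the box. Origin: centre of its underside.
- screwdriver: The screwdriver, loose, not to be moved; lying on the table behind the box. Origin: centre of its underside.
- carton: The small carton, loose, not to be moved; 70 x 90 x 60 mm, cardboard, on the table left of the box. Origin: centre of its underside.

How it is judged (in metres and radians):
On the way, in this order (a step that is already met when the one before it is completed fails the run):
1. the flap is folded down flat while the lid is still open (value of joint flap below 0.08 rad and value of joint lid above 1.2 rad), for 0.2 s.
2. the lid is shut over the folded flap (value of joint lid below 0.05 rad and value of joint flap below 0.08 rad), for 0.2 s.
At the end, for the whole second after the job is handed in: The flap lies flat (within 0.08 rad), the lid is fully shut over it (within 0.05 rad), and every loose thing is within 30 mm of where it began (all of step 2 and distance of each of spool, lure_tin, jar, mug, knife, screwdriver, carton from where it was at the start of the episode below 0.03 m); the robot touches nothing.
It fails at once if the lid is swung over (below 1.2 rad) while the flap still stands up (above 0.5 rad) (value of joint lid below 1.2 rad and value of joint flap above 0.5 rad).
It fails at once if something in or around the box is lifted, carried or shoved more than 30 mm (distance of any of spool, lure_tin, jar, mug, knife, screwdriver, carton from where it was at the start of the episode above 0.03 m).
It also fails if it takes over 61 s, if anything falls off the work surface, if the arm or the gripper's body presses on something with over 40 N, if the wrist force passes 120 N, or if a joint passes its speed limit or range.

## Working session

There is one attempt and no reset: what is moved stays moved. The work goes in short steps, Python scripts to look and compute and a tool call to move; the robot and the scene stay as the last step left them, time stands still between calls to the robot, and variables do not carry over. Pictures are saved under pics/ and viewed, and the job is handed in when it is done.

Besides the shell and the picture viewer there is one more tool, called after "Request:" as name(argument=value, ...) on one line, values as JSON. jog_arm: Moves the arm, as the interface text tells. Shifts and turns lie within -1 to 1; 1 stands for 0.1 m of shift or 0.12 rad of turn. Its arguments: {"type":"object","properties":{"series":{"type":"array","items":{"type":"number"}},"grip_force":{"type":"number"}},"required":["series"]}

```bash
mkdir -p pics
cat > h.py <<'E'
import numpy as np,cv2
from cell import *
E
python3 - <<'E'
from h import *
s=get_state(); print({k:np.round(v,3) for k,v in s.items()})
for n in ("top","side"):
    p=snapshot(n); cv2.imwrite(f"pics/{n}0.png",p["img"]); print(n,np.round(p["T"],3).tolist(),np.round(p["intrinsics"],1).tolist())
    for t in ["tackle_box","lid_hinge","lid_edge","flap_hinge","flap_edge","spool","lure_tin","jar","mug","knife","screwdriver","carton"]:
        print(t,[(np.round(d["centre"]).tolist(),round(d["score"],2)) for d in tip_of(t,p)[:2]])
E
```

```text
{'clock': np.float64(0.0), 'joints': array([ 1.324,  0.333, -0.065,  1.461,  0.022,  1.35 , -0.088]), 'dq': array([ 0.001,  0.   ,  0.002,  0.   ,  0.002,  0.   , -0.001]), 'effort': array([ 0.0000e+00, -6.2326e+01,  2.5000e-02, -3.8990e+01, -6.1000e-02,
        3.9000e-02,  0.0000e+00]), 'position': array([ 138.603, -609.041,  221.775]), 'tcp_rot': array([-3.121, -0.351,  0.   ]), 'ft_force': array([-0.499,  0.228, -0.532]), 'torque': array([0.009, 0.016, 0.013]), 'grip_width': np.float64(87.191)}
top [[0.007, 0.998, -0.061, 488.738], [-1.0, 0.008, 0.016, 55.441], [0.017, 0.06, 0.998, 1348.18], [0.0, 0.0, 0.0, 1.0]] [[422.3, 0.0, 263.9], [0.0, 422.3, 187.6], [0.0, 0.0, 1.0]]
tackle_box [([513.0, -16.0, 3.0], 0.8)]
lid_hinge [([587.0, -48.0, 89.0], 0.91)]
lid_edge [([615.0, -59.0, 251.0], 0.64), ([404.0, -211.0, 4.0], 0.62)]
flap_hinge [([575.0, 114.0, 67.0], 0.64)]
flap_edge [([569.0, 96.0, 198.0], 0.67)]
spool [([519.0, -113.0, 11.0], 0.52)]
lure_tin [([552.0, 58.0, 9.0], 0.96), ([517.0, -14.0, -0.0], 0.26)]
jar [([403.0, -210.0, 4.0], 0.88)]
mug [([500.0, -250.0, 1.0], 0.68), ([56
[... 161 characters left out ...]
.0], 0.88)]
side [[0.861, 0.259, -0.438, 227.594], [-0.508, 0.396, -0.765, -583.758], [-0.025, 0.881, 0.473, 503.082], [0.0, 0.0, 0.0, 1.0]] [[356.3, 0.0, 252.9], [0.0, 356.3, 194.8], [0.0, 0.0, 1.0]]
tackle_box [([517.0, -14.0, 2.0], 0.74)]
lid_hinge [([592.0, -46.0, 87.0], 0.87)]
lid_edge [([612.0, -59.0, 249.0], 0.97)]
flap_hinge [([569.0, 116.0, 69.0], 0.94)]
flap_edge [([496.0, -251.0, -2.0], 0.69), ([564.0, 96.0, 198.0], 0.56)]
spool [([520.0, -113.0, 10.0], 0.98)]
lure_tin [([552.0, 63.0, 0.0], 0.74)]
jar [([407.0, -209.0, -0.0], 0.71)]
mug [([495.0, -250.0, 2.0], 0.75)]
knife [([672.0, -48.0, -0.0], 0.88)]
screwdriver [([791.0, -55.0, 3.0], 0.73)]
carton [([677.0, 202.0, 3.0], 0.53)]
```

View pics/top0.png

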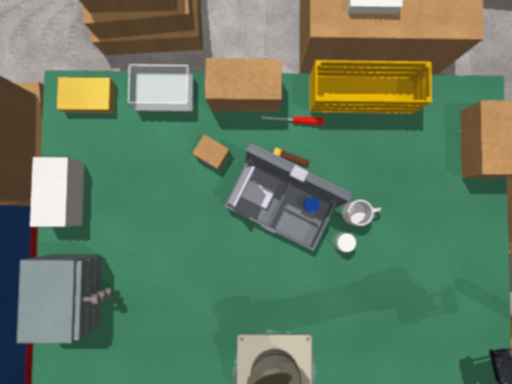

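View pics/side0.png

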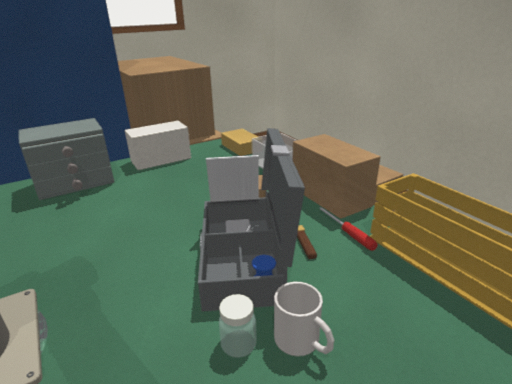

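```bash
cat >> h.py <<'E'
from scipy.optimize import least_squares
from scipy.spatial.transform import Rotation as R
def model(q):
    x,y,w,l,f=q; c,s=np.cos(w),np.sin(w)
    def W(p): return np.array([x+c*p[0]-s*p[1],y+s*p[0]+c*p[1],p[2]])
    return dict(tackle_box=W([0,0,0]),lid_hinge=W([80,0,90]),flap_hinge=W([-5,140,70]),
     lid_edge=W([80-160*np.cos(l)+8*np.sin(l),0,90+160*np.sin(l)+8*np.cos(l)]),
     flap_edge=W([-5,140-130*np.cos(f)+5*np.sin(f),70+130*np.sin(f)+5*np.cos(f)]))
def observe(q0=(515,-15,-.4,1.65,1.5),save=None,loose=False):
    obs=[]
    ps=[snapshot("top"),snapshot("side")]
    for p,n in zip(ps,("t","s")):
        if save: cv2.imwrite(f"pics/{save}_{n}.png",p["img"])
        for t in model(q0):
            obs+=[(t,d["centre"]) for d in tip_of(t,p)[:2] if d["score"]>.3]
        if loose:
            for t in ["spool","lure_tin","jar","mug","knife","screwdriver","carton"]:
                print(n,t,[(np.round(d["centre"]).tolist(),round(d["score"],2)) for d in tip_of(t,p)[:1]])
    f=lambda q:np.concatenate([model(q)[t]-c for t,c in obs])
    r=least_squares(f,q0,x_scale=[10,10,.1,.1,.1],loss="soft_l1",f_scale=5)
    for (t,c) in obs: print(t,np.round(c-model(r.x)[t],1))
    print("fit",np.round(r.x,3)); return r.x
BOX=None
def plan(way,grip=1,mm=38,rd=.115,start=None):
    """way: list of (world pos, world yaw of tool x); prints rows. tool down"""
    if start is None:
        s=get_state(); p=np.array(s["position"]); X=R.from_rotvec(s["tcp_rot"]).as_matrix()
    else: p,X=start
    out=[]
    for pos,yaw in way:
        pos=np.array(pos,float)
        tx=np.array([np.cos(yaw),np.sin(yaw),0]); tz=np.array([0,0,-1.]); X2=np.c_[tx,np.cross(tz,tx),tz]
        while True:
            d=X.T@(pos-p); w=R.from_matrix(X.T@X2).as_rotvec()
            n=int(np.ceil(max(np.linalg.norm(d)/mm,np.linalg.norm(w)/rd)-1e-3))
            if n<1: n=1
            u=np.round(d/n/100,3); v=np.round(w/n/.12,2)
            out.append([*u,*v,grip]); p=p+X@(u*100); X=X@R.from_rotvec(v*.12).as_matrix()
            if n==1: break
    out=[[round(float(a),3)+0 for a in r] for r in out]
    for i in range(0,len(out),10): print(i,str(sum(out[i:i+10],[])).replace(" ","").replace(".0,",",").replace(".0]","]"))
    print(len(out),"end",np.round(p)); return p,X
def B(q,p):
    x,y,w=q[:3]; c,s=np.cos(w),np.sin(w)
    return [x+c*p[0]-s*p[1],y+s*p[0]+c*p[1],p[2]]
E
python3 - <<'E'
from h import *
q=observe(); w=q[2]+np.pi
print("jar etc box frame")
print(B(q,[-25,190,175]),w)
s=get_state();
plan([([250,-500,300],1.0),([430,-250,310],1.8),(B(q,[-25,200,310]),w),(B(q,[-25,190,178]),w)])
E
```

```text
tackle_box [-6.2 -0.1  1.8]
lid_hinge [-9.9 -2.3 -0.4]
flap_hinge [-1.9  0.6  0.3]
lid_edge [-1.4 -1.   1.3]
flap_edge [ 3.3 -0.1 -4.5]
tackle_box [-3.8  6.4  2.1]
tackle_box [ 70.4 -30.8  90.1]
lid_hinge [-0.7  4.9  0.1]
lid_hinge [ 16.  -12.1 158.5]
flap_hinge [-0.8  2.  -0.1]
lid_edge [-3.6 -0.9 -1.1]
lid_edge [  63.2  258.7 -249.2]
flap_edge [ 1.7 -1.3  0. ]
fit [ 5.22624e+02 -1.67270e+01 -4.08000e-01  1.64700e+00  1.37900e+00]
jar etc box frame
[np.float64(575.1497274963112), np.float64(167.57213970236407), 175] 2.7331231065915413
0 [0.19,-0.117,-0.111,0,0,-0.92,1,0.201,-0.096,-0.111,0,0,-0.92,1,0.211,-0.073,-0.11,0,0,-0.93,1,0.217,-0.049,-0.111,0,0,-0.92,1,0.222,-0.024,-0.11,0,0,-0.93,1,0.223,0,-0.111,0,0,-0.92,1,0.221,0.025,-0.11,0,0,-0.93,1,0.342,0.018,-0.011,0,0,-0.74,1,0.339,0.049,-0.011,0,0,-0.74,1,0.333,0.078,-0.011,0,0,-0.74,1]
10 [0.325,0.108,-0.011,0,0,-0.74,1,0.314,0.136,-0.011,0,0,-0.74,1,0.301,0.163,-0.011,0,0,-0.74,1,0.285,0.189,-0.011,0,0,-0.74,1,0.267,0.214,-0.012,0,0,-0.74,1,0.247,0.237,-0.011,0,0,-0.75,1,0.318,0.202,0,0,0,-0.65,1,0.301,0.226,0,0,0,-0.65,1,0.283,0.249,0,0,0,-0.65,1,0.262,0.27,0,0,0,-0.65,1]
20 [0.241,0.29,0,0,0,-0.65,1,0.217,0.308,0,0,0,-0.65,1,0.193,0.324,0,0,0,-0.65,1,0.167,0.338,0,0,0,-0.64,1,0.14,0.35,0,0,0,-0.65,1,0.113,0.359,0,0,0,-0.64,1,0.085,0.367,0,0,0,-0.65,1,0.056,0.373,-0.001,0,0,-0.64,1,0,-0.025,0.33,0,0,0,1,0,-0.025,0.33,0,0,0,1]
30 [0,-0.025,0.33,0,0,0,1,0,-0.025,0.33,0,0,0,1]
32 end [575. 168. 178.]
```

Request:
jog_arm(series=[0.19,-0.12,-0.11,0,0,-0.92,1,0.2,-0.1,-0.11,0,0,-0.92,1,0.21,-0.07,-0.11,0,0,-0.92,1,0.22,-0.05,-0.11,0,0,-0.92,1,0.22,-0.02,-0.11,0,0,-0.92,1,0.22,0,-0.11,0,0,-0.92,1,0.22,0.02,-0.11,0,0,-0.92,1,0.34,0.02,-0.01,0,0,-0.74,1,0.34,0.05,-0.01,0,0,-0.74,1,0.33,0.08,-0.01,0,0,-0.74,1])

```text
clock: 2.73
position: [310.8, -416.1, 302.9]
tcp_rot: [2.531, 1.859, -0.0]
ft_force: [0.8, 0.5, 0.5]
grip_width: 28.2
```

Run:
```python
from h import *
s=get_state(); print(np.round(s["position"]),np.round(s["joints"],2),s["grip_width"])
q=[520,-16,-.405]; w=q[2]+np.pi
plan([([430,-250,310],1.8),(B(q,[-25,200,310]),w),(B(q,[-25,190,178]),w)])
```

```text
[ 311. -416.  303.] [ 1.15  0.08 -0.33  1.59  0.03  1.47  0.52] 28.165277776622673
0 [0.324,0.107,-0.012,0,0,-0.74,1,0.313,0.135,-0.012,0,0,-0.74,1,0.299,0.162,-0.012,0,0,-0.74,1,0.284,0.188,-0.012,0,0,-0.74,1,0.266,0.213,-0.012,0,0,-0.74,1,0.247,0.236,-0.012,0,0.01,-0.74,1,0.319,0.199,0,0,0,-0.65,1,0.303,0.224,0,0,0,-0.65,1,0.285,0.246,0,0,0,-0.65,1,0.265,0.268,0,0,0,-0.65,1]
10 [0.243,0.288,0,0,0,-0.65,1,0.22,0.306,0,0,0,-0.65,1,0.195,0.322,0,0,0,-0.65,1,0.169,0.336,0.001,0,0,-0.65,1,0.143,0.348,0,0,0,-0.65,1,0.115,0.358,0.001,0,0,-0.65,1,0.087,0.366,0,0,0,-0.65,1,0.058,0.373,0.001,0,0,-0.66,1,0,-0.025,0.33,0,0,0,1,0,-0.025,0.33,0,0,0,1]
20 [0,-0.026,0.33,0,0,0,1,0,-0.025,0.33,0,0,0,1]
22 end [572. 168. 178.]
```

Request:
jog_arm(series=[0.32,0.11,-0.01,0,0,-0.74,1,0.31,0.14,-0.01,0,0,-0.74,1,0.3,0.16,-0.01,0,0,-0.74,1,0.28,0.19,-0.01,0,0,-0.74,1,0.27,0.21,-0.01,0,0,-0.74,1,0.25,0.24,-0.01,0,0,-0.74,1,0.32,0.2,0,0,0,-0.65,1,0.3,0.22,0,0,0,-0.65,1,0.28,0.25,0,0,0,-0.65,1,0.26,0.27,0,0,0,-0.65,1])

```text
clock: 3.57
position: [480.7, -109.0, 308.8]
tcp_rot: [1.547, 2.733, -0.0]
ft_force: [0.5, -0.5, -0.4]
grip_width: 0.5
```

Request:
jog_arm(series=[0.24,0.29,0,0,0,-0.65,1,0.22,0.31,0,0,0,-0.65,1,0.2,0.32,0,0,0,-0.65,1,0.17,0.34,0,0,0,-0.65,1,0.14,0.35,0,0,0,-0.65,1,0.12,0.36,0,0,0,-0.65,1,0.09,0.37,0,0,0,-0.65,1,0.06,0.37,0,0,0,-0.65,1,0,0,0,0,0,0,1])

```text
clock: 4.32
position: [578.1, 183.4, 307.5]
tcp_rot: [-0.618, -3.077, -0.006]
ft_force: [0.4, 1.4, 1.4]
grip_width: 0.4
```

Run:
```python
from h import *
s=get_state(); print(np.round(s["position"]),np.round(s["joints"],2),s["grip_width"])
q=observe(q0=(520,-16,-.405,1.65,1.4),save="a"); w=-.405+np.pi
q=[519,-16,-.405]
plan([(B(q,[-25,200,310]),w),(B(q,[-25,190,178]),w)])
```

```text
[578. 183. 307.] [ 0.3   0.4  -0.92  1.34  0.31  1.56  0.59] 0.42608933858072545
tackle_box [-5.5  0.8  0.8]
tackle_box [ 95.8 -40.2 254.1]
lid_hinge [-6.3  0.7 -0.3]
lid_hinge [ 90.  248.4 -95.5]
flap_hinge [ 1.5  0.8 -5.1]
lid_edge [ 2.2 -2.   3. ]
flap_edge [ 5.  0. -1.]
tackle_box [-4.3  5.  -0.5]
flap_hinge [-0.6  3.3 -3. ]
flap_hinge [ -6.5 -16.6 126.4]
lid_edge [-2.9 -0.1 -0.6]
flap_edge [ 1.1 -2.1  0.8]
fit [ 5.20385e+02 -1.75080e+01 -4.00000e-01  1.66900e+00  1.39400e+00]
0 [0.05,0.009,-0.013,0,0,-0.05,1,0,-0.025,0.33,0,0,0,1,0,-0.025,0.33,0,0,0,1,0,-0.025,0.33,0,0,0,1,0.001,-0.025,0.33,0,0,0,1]
5 end [571. 168. 178.]
```

Request:
jog_arm(series=[0.05,0.01,-0.01,0,0,-0.05,1,0,-0.02,0.33,0,0,0,1,0,-0.03,0.33,0,0,0,1,0,-0.02,0.33,0,0,0,1,0,-0.03,0.33,0,0,0,1,0,0,0,0,0,0,1])

```text
clock: 5.42
position: [567.8, 167.0, 171.6]
tcp_rot: [-0.629, -3.071, 0.007]
ft_force: [-0.3, -0.4, -1.2]
grip_width: 0.7
```

```bash
cat > arc.py <<'E'
from h import *
q=[519.5,-16,-.403]; w=q[2]+np.pi
def flapw(ths,r=105,x=-25,a=15): return [(B(q,[x,140-r*np.cos(t)+5*np.sin(t)+a,70+r*np.sin(t)+5*np.cos(t)]),w) for t in ths]
def lidw(ths,r=140,y=50,a=9.5): return [(B(q,[80-r*np.cos(t)+8*np.sin(t)+a,y,90+r*np.sin(t)+8*np.cos(t)]),w) for t in ths]
def inbox():
    s=get_state(); p=np.array(s["position"]); c,n=np.cos(q[2]),np.sin(q[2]); d=p-[q[0],q[1],0]
    print("box frame TCP",np.round([c*d[0]+n*d[1],-n*d[0]+c*d[1],p[2]],1),"F",np.round(s["ft_force"],1),"t",s["clock"],np.round(s["joints"],2))
E
python3 - <<'E'
from arc import *
inbox()
plan(flapw(np.linspace(1.4,0,16)))
E
```

```text
box frame TCP [-27.3 187.3 171.6] F [-0.3 -0.4 -1.2] t 5.4167 [ 0.33  0.44 -0.89  1.58  0.35  1.3   0.56]
0 [-0.012,-0.226,-0.012,-0.02,-0.03,0,1,-0.011,-0.226,-0.013,-0.03,-0.02,-0.01,1,0,-0.097,0.017,0,0,0,1,0,-0.095,0.025,0,0,0,1,0,-0.092,0.035,0,0,0,1,0,-0.088,0.042,0,0,0,1,0,-0.084,0.051,0,0,0,1,0,-0.079,0.058,0,0,0,1,0,-0.073,0.066,0,0,0,1,0,-0.067,0.071,0,0,0,1]
10 [0,-0.059,0.078,0,0,0,1,0,-0.052,0.083,0,0,0,1,0,-0.045,0.088,0,0,0,1,0,-0.036,0.091,0,0,0,1,0,-0.027,0.094,0,0,0,1,0,-0.018,0.097,0,0,0,1,0,-0.009,0.097,0,0,0,1]
17 end [516.  40.  75.]
```

Request:
jog_arm(series=[-0.01,-0.22,-0.01,0,0,0,1,0,-0.22,-0.01,0,0,0,1,0,-0.1,0.02,0,0,0,1,0,-0.1,0.03,0,0,0,1,0,-0.09,0.03,0,0,0,1,0,-0.09,0.04,0,0,0,1,0,-0.08,0.05,0,0,0,1,0,-0.08,0.06,0,0,0,1,0,-0.07,0.07,0,0,0,1,0,-0.07,0.07,0,0,0,1])

```text
clock: 6.25
position: [527.4, 65.1, 141.7]
tcp_rot: [-0.63, -3.078, 0.0]
ft_force: [-0.4, -0.1, 1.0]
grip_width: 0.4
```

Run:
```python
from arc import *
inbox()
p=snapshot("side"); cv2.imwrite("pics/b.png",p["img"])
print(tip_of("flap_edge",p)[:1])
plan(flapw(np.linspace(.7,0,8)))
```

```text
box frame TCP [-24.5  77.7 141.7] F [-0.4 -0.1  1. ] t 6.25 [ 0.57  0.31 -0.9   1.77  0.26  1.18  0.76]
[{'centre': [531.9, 27.3, 160.3], 'score': 0.71}]
0 [0.003,0.014,-0.005,-0.01,-0.02,-0.02,1,0,-0.068,0.08,0,0,0,1,0,-0.059,0.087,0,0,0,1,0,-0.05,0.092,0,0,0,1,0,-0.041,0.097,0,0,0,1,0,-0.03,0.101,0,0,0,1,0,-0.021,0.103,0,0,0,1,0,-0.01,0.104,0,0,0,1]
8 end [516.  40.  75.]
```

View pics/b.png

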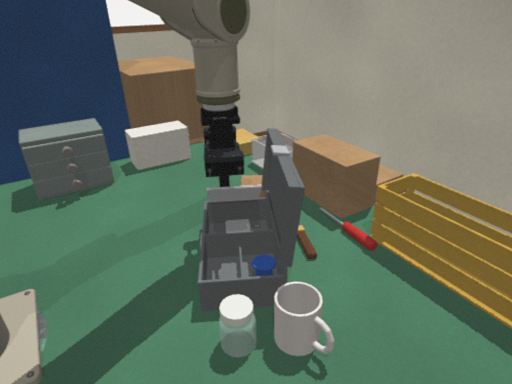

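The flap is folding ahead of the fingertip (edge at about px 235,193) and the lid is untouched.

Request:
jog_arm(series=[0,-0.06,0.08,0,0,0,1,0,-0.06,0.09,0,0,0,1,0,-0.05,0.09,0,0,0,1,0,-0.04,0.1,0,0,0,1,0,-0.03,0.1,0,0,0,1,0,-0.02,0.1,0,0,0,1,0,-0.01,0.08,0,0,0,1,0,0,0.05,0,0,0,1,0,0,0.01,0,0,0,1,0,0,0,0,0,0,1])

```text
clock: 7.18
position: [516.9, 40.3, 74.7]
tcp_rot: [-0.63, -3.077, 0.006]
ft_force: [-19.1, -6.9, 40.2]
grip_width: 0.8
```

Run:
```python
from arc import *
inbox()
```

```text
box frame TCP [-24.5  50.7  74.7] F [-19.1  -6.9  40.2] t 7.1833 [ 0.58  0.37 -0.87  1.87  0.32  1.05  0.75]
```

Request:
jog_arm(series=[0,0,-0.3,0,0,0,1,0,0,-0.4,0,0,0,1,0,0,-0.4,0,0,0,1,0,0,-0.4,0,0,0,1,0,0,-0.4,0,0,0,1,0,0,-0.4,0,0,0,1,0,0,0,0,0,0,1])

```text
clock: 7.77
position: [519.8, 41.9, 309.7]
tcp_rot: [0.627, 3.068, 0.003]
ft_force: [0.4, 0.6, 0.2]
grip_width: -0.3
```

Run:
```python
from arc import *
inbox()
observe(q0=(520,-16,-.405,1.65,0.05),save="c")
plan([(B(q,[150,50,310]),w),(B(q,[150,50,215]),w)])
```

```text
box frame TCP [-22.4  53.4 309.7] F [0.4 0.6 0.2] t 7.7667 [ 0.68  0.15 -0.94  1.56  0.12  1.48  0.91]
lid_hinge [-1.6 -3.  -1.6]
flap_hinge [ 2.2 -2.6 -2.8]
lid_edge [2.1 2.5 3. ]
tackle_box [ 1.9 -1.   5.1]
lid_hinge [2.6 1.  2.5]
lid_hinge [-69.   33.  -86.8]
flap_hinge [-0.   0.5  0.2]
lid_edge [-1.  -0.1 -3.4]
flap_edge [-0.6 -3.2  0.1]
fit [ 5.15071e+02 -1.16940e+01 -4.57000e-01  1.69600e+00  1.10000e-02]
0 [-0.349,-0.002,-0.016,0,0,0,1,-0.349,-0.003,-0.016,0,0,0,1,-0.349,-0.002,-0.016,0,0,0,1,-0.349,-0.003,-0.015,0,0,0,1,-0.349,-0.002,-0.016,0,0,-0.01,1,0,0,0.317,0,0,0,1,0,0,0.317,0,0,0,1,0,0,0.316,0,0,0,1]
8 end [677. -29. 215.]
```

View pics/c_s.png

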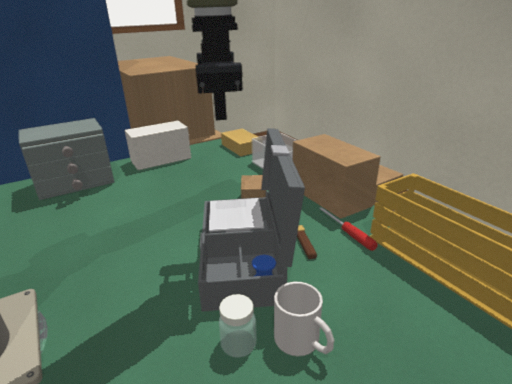

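Flap lies flat (fit 0.01 rad; px 238,215), lid still open. Now over and behind the lid.

Request:
jog_arm(series=[-0.35,0,-0.02,0,0,0,1,-0.35,0,-0.02,0,0,0,1,-0.35,0,-0.02,0,0,0,1,-0.35,0,-0.02,0,0,0,1,-0.35,0,-0.01,0,0,0,1,0,0,0,0,0,0,1,0,0,0.32,0,0,0,1,0,0,0.32,0,0,0,1,0,0,0.32,0,0,0,1,0,0,0,0,0,0,1])

```text
clock: 9.2
position: [675.4, -28.8, 208.5]
tcp_rot: [-0.628, -3.069, 0.003]
ft_force: [-1.0, -1.1, -1.3]
grip_width: 0.4
```

Run:
```python
from arc import *
inbox()
s=snapshot("side"); cv2.imwrite("pics/d.png",s["img"])
plan(lidw(np.linspace(1.6,0,24)))
```

```text
box frame TCP [148.4  49.4 208.5] F [-1.  -1.1 -1.3] t 9.2 [ 0.51  0.59 -0.82  1.28  0.42  1.45  0.89]
0 [0.239,0,-0.085,-0.01,-0.02,0,1,0.239,-0.001,-0.085,-0.01,-0.02,-0.01,1,0.098,0,-0.005,0,0,0,1,0.097,0,0.001,0,0,0,1,0.097,0,0.009,0,0,0,1,0.097,0,0.015,0,0,0,1,0.095,0.001,0.022,0,0,0,1,0.093,0,0.029,0,0,0,1,0.091,0,0.035,0,0,0,1,0.089,0,0.041,0,0,0,1]
10 [0.085,0,0.047,0,0,0,1,0.082,0,0.053,0,0,0,1,0.078,0,0.059,0,0,0,1,0.073,0,0.064,0,0,0,1,0.069,0,0.069,0,0,0,1,0.065,0,0.073,0,0,0,1,0.058,0,0.078,0,0,0,1,0.054,0,0.082,0,0,0,1,0.047,0,0.085,0,0,0,1,0.042,0,0.088,0,0,0,1]
20 [0.035,0,0.091,0,0,0,1,0.029,0,0.093,0,0,0,1,0.022,0,0.095,0,0,0,1,0.016,0,0.096,0,0,0,1,0.009,0,0.097,0,0,0,1]
25 end [493.  50.  98.]
```

View pics/d.png

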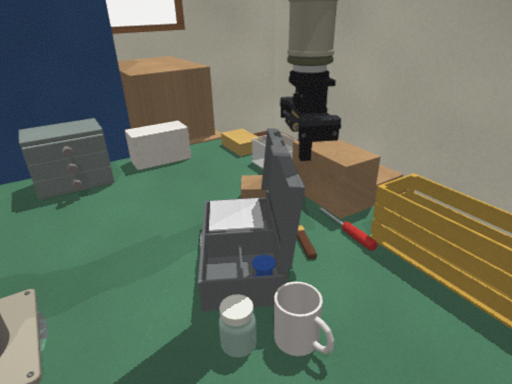

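Tip (px 305,158) is behind the lid and clear of it. Pushing.

Request:
jog_arm(series=[0.24,0,-0.09,0,0,0,1,0.24,0,-0.08,0,0,0,1,0.1,0,0,0,0,0,1,0.1,0,0,0,0,0,1,0.1,0,0.01,0,0,0,1,0.1,0,0.01,0,0,0,1,0.09,0,0.02,0,0,0,1,0.09,0,0.03,0,0,0,1,0.09,0,0.03,0,0,0,1,0.09,0,0.04,0,0,0,1])

```text
clock: 10.08
position: [564.7, 21.5, 220.7]
tcp_rot: [0.629, 3.075, 0.001]
ft_force: [1.7, 0.5, 0.8]
grip_width: 0.2
```

Run:
```python
from arc import *
inbox()
p=snapshot("side"); cv2.imwrite("pics/e.png",p["img"]); print(tip_of("lid_edge",p)[:1],tip_of("flap_edge",p)[:1])
plan(lidw(np.linspace(1.0,0,15)))
```

```text
box frame TCP [ 26.9  52.2 220.7] F [1.7 0.5 0.8] t 10.0833 [ 0.64  0.33 -0.92  1.59  0.27  1.35  0.85]
[{'centre': [525.3, -17.4, 230.8], 'score': 0.78}] [{'centre': [517.6, -1.2, 76.2], 'score': 0.57}]
0 [0.061,-0.016,0.078,0,0.01,0,1,0.085,0,0.052,0,0,0,1,0.082,0,0.059,0,0,0,1,0.077,0,0.063,0,0,0,1,0.072,0,0.07,0,0,0,1,0.067,0,0.074,0,0,0,1,0.062,0,0.079,0,0,0,1,0.056,0,0.083,0,0,0,1,0.05,0,0.087,0,0,0,1,0.044,0,0.09,0,0,0,1]
10 [0.037,0,0.093,0,0,0,1,0.03,0,0.095,0,0,0,1,0.023,0,0.098,0,0,0,1,0.017,0,0.098,0,0,0,1,0.009,0,0.1,0,0,0,1]
15 end [493.  50.  98.]
```

View pics/e.png

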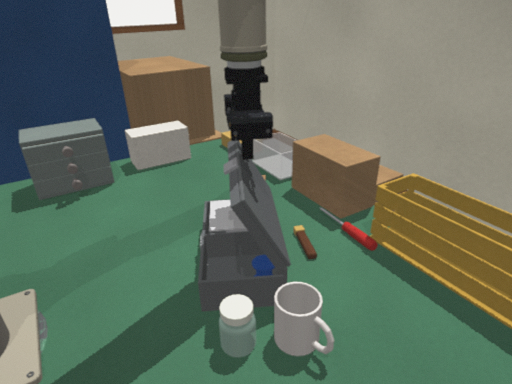

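The lid follows the tip (edge near px 235,165), and the flap is still flat. Continuing.

Request:
jog_arm(series=[0.06,0,0.08,0,0,0,1,0.08,0,0.05,0,0,0,1,0.08,0,0.06,0,0,0,1,0.08,0,0.06,0,0,0,1,0.07,0,0.07,0,0,0,1,0.07,0,0.07,0,0,0,1,0.06,0,0.08,0,0,0,1,0.06,0,0.08,0,0,0,1,0.05,0,0.09,0,0,0,1,0.04,0,0.09,0,0,0,1])

```text
clock: 11.07
position: [503.8, 46.5, 144.7]
tcp_rot: [-0.63, -3.078, 0.0]
ft_force: [0.0, 1.0, 0.5]
grip_width: 0.5
```

Request:
jog_arm(series=[0.04,0,0.09,0,0,0,1,0.03,0,0.09,0,0,0,1,0.02,0,0.1,0,0,0,1,0.02,0,0.08,0,0,0,1,0.01,0,0.05,0,0,0,1,0,0,0.03,0,0,0,1,0,0,0,0,0,0,1])

```text
clock: 11.65
position: [492.9, 51.0, 100.8]
tcp_rot: [-0.63, -3.077, 0.0]
ft_force: [0.1, -0.1, 0.8]
grip_width: 0.4
```

Run:
```python
from arc import *
inbox()
```

```text
box frame TCP [-50.7  51.2 100.8] F [ 0.1 -0.1  0.8] t 11.65 [ 0.65  0.29 -0.94  1.9   0.26  1.08  0.77]
```

Request:
jog_arm(series=[0,0,0.02,0,0,0,1,0,0,0.02,0,0,0,1,0,0,0.02,0,0,0,1,0,0,0.01,0,0,0,1,0,0,0,0,0,0,1])

```text
clock: 12.07
position: [493.9, 51.2, 97.7]
tcp_rot: [0.63, 3.077, -0.003]
ft_force: [-17.8, -3.0, 41.5]
grip_width: 0.6
```

Run:
```python
from arc import *
inbox()
```

```text
box frame TCP [-49.9  51.8  97.7] F [-17.8  -3.   41.5] t 12.0667 [ 0.64  0.29 -0.94  1.9   0.27  1.08  0.76]
```

Bottomed at z 97.7 (98 expected when shut). Lifting off and checking.

Request:
jog_arm(series=[0,0,-0.3,0,0,0,1,0,0,-0.4,0,0,0,1,0,0,-0.4,0,0,0,1,0,0,-0.4,0,0,0,1,0,0,-0.4,0,0,0,1,0,0,0,0,0,0,1,0,0,0,0,0,0,1,0,0,0,0,0,0,1])

```text
clock: 12.73
position: [493.2, 50.8, 284.2]
tcp_rot: [0.63, 3.078, -0.001]
ft_force: [0.2, 0.0, 0.1]
grip_width: 0.1
```

Run:
```python
from arc import *
inbox()
observe(q0=(519,-16,-.405,.02,0.0),save="f",loose=True)
for n in ("side","top"):
    p=snapshot(n);K=p["intrinsics"];T=p["T"]
    # depth points on the lid top vs box x' 
    v,u=np.mgrid[0:384,0:512]; z=p["z_map"]
    P=np.stack([(u-K[0,2])/K[0,0]*z,-(v-K[1,2])/K[1,1]*z,-z,np.ones_like(z)],-1)@T.T
    c,s=np.cos(q[2]),np.sin(q[2]); d=P[...,:3]-[q[0],q[1],0]
    xb=c*d[...,0]+s*d[...,1]; yb=-s*d[...,0]+c*d[...,1]; zb=d[...,2]
    for a in (-60,-20,20,60):
        m=(abs(xb-a)<10)&(abs(yb)<130)&(z>0)&(zb<140)
        print(n,a,np.round(np.percentile(zb[m],[10,50,90]),1),m.sum())
```

```text
box frame TCP [-50.4  51.2 284.2] F [0.2 0.  0.1] t 12.7333 [ 0.75  0.1  -0.99  1.65  0.08  1.43  0.92]
t spool []
t lure_tin []
t jar [([404.0, -209.0, 5.0], 0.93)]
t mug [([497.0, -249.0, 1.0], 0.94)]
t knife [([668.0, -52.0, 0.0], 0.56)]
t screwdriver [([793.0, -55.0, -0.0], 0.56)]
t carton [([681.0, 197.0, -4.0], 0.71)]
s spool []
s lure_tin []
s jar [([403.0, -208.0, -1.0], 0.66)]
s mug [([494.0, -252.0, 0.0], 0.83)]
s knife [([672.0, -51.0, -3.0], 0.57)]
s screwdriver [([792.0, -53.0, 3.0], 0.59)]
s carton [([680.0, 202.0, 3.0], 0.68)]
tackle_box [ 0.3 -1.6  1.4]
lid_hinge [-1.5 -0.5 -1.1]
flap_hinge [ 2.4  2.5 -1.6]
tackle_box [-1.3  0.8  1.9]
lid_hinge [ 3.7  2.1 -0.5]
flap_hinge [1.5 2.5 0. ]
lid_edge [ 0.9 -0.1 -0. ]
flap_edge [-114.8 -220.1   -5.4]
fit [ 5.1562e+02 -1.4097e+01 -4.3600e-01 -3.0000e-03 -5.4400e-01]
side -60 [97.4 98.3 99.2] 668
side -20 [97.4 98.3 99.2] 656
side 20 [97.4 98.3 99.3] 648
side 60 [97.3 98.2 99.1] 629
top -60 [ 94.8  97.5 101.1] 122
top -20 [ 94.9  98.1 100.5] 122
top 20 [ 94.7  97.6 101.1] 340
top 60 [ 94.5  97.9 101.1] 510
```

View pics/f_s.png

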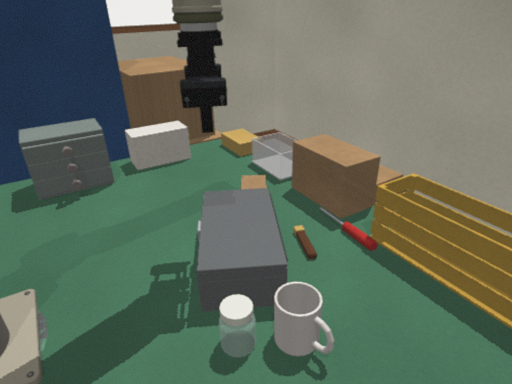

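The lid is level at 98 mm all over (px 240,225), and the loose things around the box are where they were. Handing in.

```bash
python3 -c "
from cell import *
print(job_done())"
```

```text
the job is handed in; nothing more can be done
None
```

The tackle box is shut. I folded the flap flat first, then swung the lid over and closed it on top. Both were done by pushing with the shut fingertips, and the clock read about 12.7 s at the last check before hand-in.

- **Flap:** after folding and lifting off, the fit gave about 0.01 rad, with the lid still open at about 1.7 rad. Once the lid was shut the flap could not be seen, so this was not re-measured. In the last check the networks returned one spurious flap-edge point and a meaningless flap angle, which I ignored.
- **Lid:** it bottomed out at 98 mm. The depth readings across its top are level at 97.5–98.3 mm, and the fitted angle is about 0 rad.
- **Loose things:** the jar, mug, knife, screwdriver and carton are within about 5 mm of where they started. The spool and lure tin are under the lid and could not be re-checked, but the fingers never went into the compartments.
- **Forces:** about 45 N at the fingertips at most, when pressing the flap and the lid fully home. At the end the tool hung clear about 185 mm above the lid with no load.
- **Disagreement:** the box pose fits differed by a few mm and up to 0.05 rad between looks, without affecting the pushes.

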